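# Close the weighed sample box and lift it level off the balance

## Robot

A 7-joint arm with a two-finger parallel gripper is mounted at the origin on the work surface. World frame = base frame: x ahead of the robot, y to its left, z up, the work surface at z = 0. Lengths are in m, angles in rad, forces in N, time in s.
With the tool pointing down it reaches from about 0.4 to 0.875 m from the base axis. Payload 19.3 kg.
Tool frame: the origin (TCP) lies at the very end of the fingers, on their centre line; the grasp point (between the pads) lies 19 mm behind it; z points along the fingers, y is the line along which they close (so a half turn about z gives the same grasp; the last joint's range is limited). The gripper opens to 85 mm and grips with 20 to 120 N. Pads are 22 mm wide; open, the fingers measure 114 mm over their backs; the gripper's body (76 mm by 85 mm) begins 54 mm behind the grasp point. The pads swing forward as they close: fully open they stand 13 mm farther back than shut.
Start: joints at [-1.193, 0.521, -0.036, 1.599, 0.021, 1.021, -0.113], TCP at [0.271, 0.563, 0.231] pointing down, gripper open.
Joint ranges: [-2.91, 2.91], [-0.3, 2.13], [-1.5, 1.42], [0.17, 2.43], [-1.26, 4.41], [0.16, 1.93], [-2.52, 2.52]. Speed limits (rad/s): [1.89, 1.89, 2.39, 2.39, 3.01, 3.01, 3.01].

## Interface

Orientations are given as [roll, pitch, yaw] about the fixed x, y, z axes, in that order (R = Rz(yaw) Ry(pitch) Rx(roll)).
In Python, from workcell import monitor, optics, workorder gives the robot as it stands.
- The arm moves only by the tool apply_moves, never from a script. Its arguments are lists of equal length, an entry for each row: "linear": the shift along the tool's x, y, z each as a share of 0.1 m, from -1 to 1, a list of three; "delta_rot": the turn, a rotation vector about the tool's x, y, z each as a share of 120 degrees, from -1 to 1, a list of three. A call has exactly 5 rows; each row is the pose to reach, as a shift and turn from the pose commanded when the call began, along the tool's axes at that moment; what a row does not reach only later rows make up. A row lasts 1/12 s, in which the tool goes at most 41.7 mm and 7.16 degrees, less where a joint would pass 70% of its speed; a pose out of reach is approached as far as the arm can. A call with a number of a shift or a turn outside -1 to 1 is refused whole. A call with a gripper value outside its range is refused whole. "gripper" is the opening, from -1 (shut) to 1 (fully open), set as the call begins (left out, the last holds). The fingers move at their own pace and stop on an object; "force" is the grip in N (left out, the last holds). Time passes only in rows, so rows that repeat a pose let the fingers close, or fill a call up. It gives the time, the measured TCP pose, the force, the opening and the grip force at its end, in the units of the state.
- monitor.observe(): the state, without advancing time (a new reading comes with each control period).
- optics.grab_frame(name): name is "side" or "top" or "wrist"; returns (picture, depth): 480x640x3 uint8, red, green, blue; 480x640 float32, m along the optical axis (not along the pixel's ray), 0 where there is no reading.
- optics.camera_info(name): a dict with "fx", "fy", "cx", "cy" (pixels), "rvec" (rotation vector, rad) and "tvec" (3), from world to camera coordinates, as OpenCV has them; the wrist camera has in their place "T_tool_cam" (4x4, takes a point from camera to tool coordinates, whose origin is the TCP and whose axes are the flange's). Camera axes: x right, y down, z forward; pixel columns grow to the right and rows downward; lengths in m; the calibration is good to about 2 mm. The wrist camera is an equidistant fisheye: a pixel r from the principal point sees the ray r / f radians off the axis. A picture is of the moment at which its call begins: read the wrist's pose just before it. camera_info takes no time and is no camera call.
- workorder.job_done(): hands the job in; it is judged then, once.
The state is a dict: "clock": time; "qpos": joint angles; "qd": joint speeds; "joint_efforts": joint torques, N m; "position": TCP position; "tool_rot": TCP orientation; "force": force on the tool from outside, world axes, zero at the start; "moment": the same for the moment, N m; "grip_width": finger opening in m; "finger_force": force on a finger pad.
Only numpy, scipy, OpenCV 4.12 (cv2) and the standard library are available. Lean on these libraries where they do the work, as an engineer would, in place of code of your own. Each camera call takes 0.05 s, during which the arm holds its last target. There are 200 camera calls.

## Task

The walnut sample on the balance has been weighed: lower the orange hinged lid fully shut while the box still stands on the blue pan, then grip the closed box and lift it straight up, about 10 cm clear of the pan, keeping it level and the walnuts inside. Finish while still holding the box steady and level in the air above that balance, lid shut, so that the balance can return to zero; do not put it down or let go. Leave the clear tub, the magnifier and the brass weight where they are.

Things in the scene. Friction and masses are not known exactly. Their poses are not given: they have to be found in the camera images.
- sample_box: White plastic box with an orange hinged lid, loose on the square pan. Outside 52 (x) x 116 (y) x 42 (z), walls and floor 3; 48 high with lid shut. Origin: centre of its underside. Hinge along the top of its +x long side. 0.2 to 0.35 kg. Yaw within 1.45 rad either way. Grip it closed, from above, across its 52 mm width (fingers closing along its x).
- sample_lid (a joint): Angle of the orange lid (rad): 0 shut flat on the rim, 1.57 upright; starts at 1.4 to 1.85, stop at 1.95. Friction hinge: it stays where it is left and swings with about 0.5 N at its free edge, too little to slide the box. Flat plate 52 from hinge to free edge, 116 wide, 6 thick, lying on the rim when shut (its underside passes through the hinge axis). 35 g.
- lid_hinge (a point): Point on the hinge axis at mid-length: in the box's frame x = +26, y = 0, z = 42 (the rim). The hinge axis is parallel to the box's y. At lid angle a the free edge lies 52 from it along (-cos a, 0, +sin a) in the box's frame.
- lid_edge (a point): Middle of the lid's free edge, half way through its thickness, 52 from the hinge.
- balance: Cream laboratory balance with a SQUARE blue pan (150 x 170), on which the sample box stands; fixed. Housing 220 (x) x 180 (y) x 58 high, dark display panel at its -x end. Origin: centre of its underside on the table. May be on the left or the right.
- balance_pan (a point): Centre of the top face of the square blue pan, 75 above the table (30 behind the balance's origin along its +x); z up. The sample box's underside rests at this height.
- second_balance: The other balance, same housing, ROUND blue pan (130 diameter) at 75 height with the brass weight on it; fixed. Origin: centre of its underside. Not used.
- walnut0_center (a point): Centre of a brown walnut, a ball of 30 diameter, 12 g, lying loose inside the sample box.
- walnut1_center (a point): Centre of the second walnut, alike, in the same box.
- tub: Empty clear plastic tub, 84 diameter, 55 high, on the table beyond the balances; bystander. Origin: centre of its underside.
- magnifier: Black hand magnifier lying on the table between the balances, about 130 long (its y), 48 across, 11 high; bystander. Origin: on its underside, at mid-length.
- check_weight: Brass check weight, 38 diameter, 58 high, 0.4 kg, on the round pan; bystander. Origin: centre of its underside.
Mind the look-alikes: they are no part of the job. What is meant by the sample_box is not pink or purple, and is the smaller of those in its own colour.

How it is judged:
By the outcome, as a careful person would: the job done as asked, in the order asked, and still so for the second after the job is handed in, while the arm keeps its last pose, push and grip.
It also fails if it takes over 51 s, if anything falls off the work surface, if the arm or the gripper's body presses on something with over 40 N, if the wrist force passes 120 N, or if a joint passes its speed limit or range.

## Working session

There is one attempt and no reset: what is moved stays moved. The work goes in short steps, Python scripts to look and compute and a tool call to move; the robot and the scene stay as the last step left them, time stands still between calls to the robot, and variables do not carry over. Pictures are saved under pics/ and viewed, at most 10 in all, crops included, and the job is handed in when it is done.

Besides the shell and the picture viewer there is one more tool, called after "Request:" in YAML: its name, and indented under it one key for each argument. apply_moves: Moves the arm, as the interface text tells. Its arguments: {"type":"object","properties":{"linear":{"type":"array"},"delta_rot":{"type":"array"},"gripper":{"type":"number"},"force":{"type":"number"}},"required":["linear","delta_rot"]}

```bash
mkdir -p pics; cat > h.py <<'E'
import numpy as np, cv2
from workcell import monitor, optics, workorder
def cam(n):
    i=optics.camera_info(n); R=cv2.Rodrigues(np.array(i['rvec'],float))[0]; return i,R,np.array(i['tvec'],float).reshape(3)
def cloud(n,d):
    i,R,t=cam(n); v,u=np.mgrid[:480,:640]
    P=np.stack([(u-i['cx'])/i['fx']*d,(v-i['cy'])/i['fy']*d,d],-1)
    return (P-t)@R
E
python3 - <<'E'
from h import *
s=monitor.observe(); print({k:np.round(v,3).tolist() for k,v in s.items()})
for n in('side','top'):
    p,d=optics.grab_frame(n); np.savez(f'{n}0.npz',p=p,d=d); cv2.imwrite(f'pics/{n}0.png',p[...,::-1]); i,R,t=cam(n); print(n,-R.T@t, (d>0).mean())
E
```

```text
{'clock': 0.0, 'qpos': [-1.193, 0.522, -0.036, 1.6, 0.021, 1.021, -0.113], 'qd': [0.002, 0.001, -0.001, -0.001, -0.0, 0.001, 0.001], 'joint_efforts': [-0.002, -92.712, 1.979, -36.994, 0.018, 0.008, -0.0], 'position': [0.27, 0.563, 0.231], 'tool_rot': [-3.14, 0.0, 2.694], 'force': [0.591, -0.576, 0.476], 'moment': [-0.007, -0.057, 0.01], 'finger_force': 0.0, 'grip_width': 0.085}
side [ 0.20323168 -0.71957701  1.00932051] 0.9959505208333334
top [ 0.44187707 -0.02985698  1.04105074] 0.996044921875
```

View pics/top0.png

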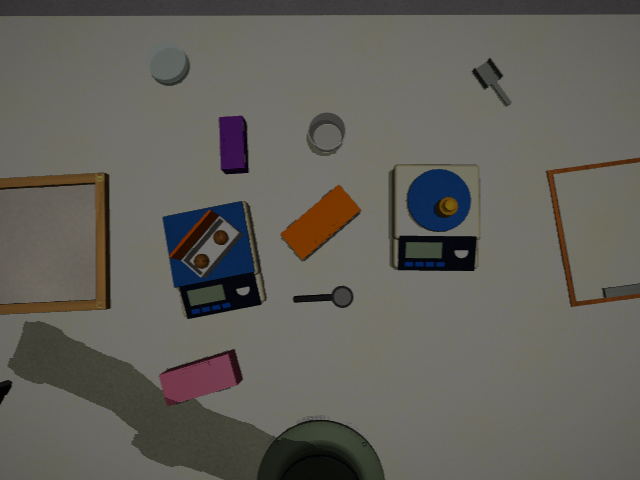

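View pics/side0.png

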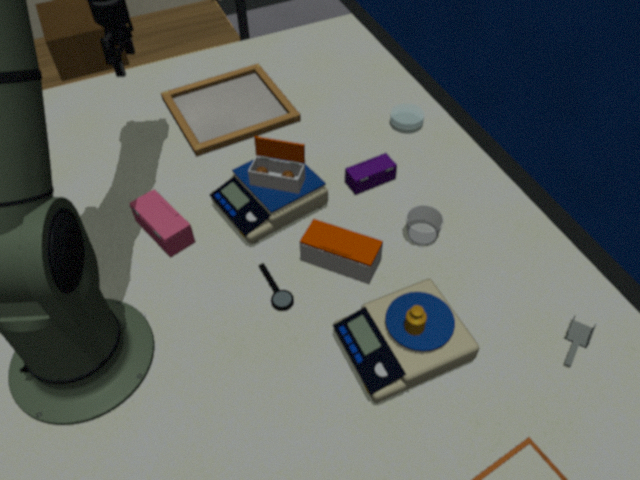

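The box is on the left square pan at about (205,245) in top and (277,170) in side. Its lid is upright on the upper-left side; the larger orange box at (320,222) is the look-alike.

```bash
cat > m.py <<'E'
from h import *
def pts(n,p,d,ctr=np.array([.58,.215]),r=.13):
    W=cloud(n,d); hsv=cv2.cvtColor(p,cv2.COLOR_RGB2HSV)
    near=(np.hypot(W[...,0]-ctr[0],W[...,1]-ctr[1])<r)&(d>0)&(W[...,2]>.03)
    H,S,V=[hsv[...,k].astype(int) for k in range(3)]
    return W,{'orange':near&(H<14)&(S>170),'blue':near&(H>95)&(H<125)&(S>120),'white':near&(S<60)&(V>90)&(W[...,2]>.085),'brown':near&(H<22)&(S>60)&(S<=215)&(W[...,2]<.12)}
E
python3 - <<'E'
from m import *
W,_=pts('top',*[np.load('top0.npz')[k] for k in 'pd']); print('px205,245',W[245,205].round(3))
c=W[245,205,:2]
for n in('top','side'):
    f=np.load(n+'0.npz'); W,m=pts(n,f['p'],f['d'],c)
    b=W[m['blue']]; print(n,'blue z med',np.median(b[:,2]),'rect',cv2.minAreaRect(b[abs(b[:,2]-np.median(b[:,2]))<.006][:,:2].astype(np.float32)))
    o=W[m['orange']]; k=o[:,2]>.11; o=o[k]
    print('orange',len(o),'z',np.percentile(o[:,2],[1,50,99]).round(4)); 
    A=np.c_[o[:,:2],np.ones(len(o))]; q=o-o.mean(0); u,s,vt=np.linalg.svd(q,full_matrices=False); print('ctr',o.mean(0),'sv',s/np.sqrt(len(o)),'\n',vt.round(3))
    e=q@vt.T; print('extents',np.percentile(e,[0.5,99.5],axis=0).round(4).tolist())
    w=W[m['white']]; print('white z',np.percentile(w[:,2],[5,50,95,99]).round(4))
    r=w[w[:,2]>.110]; print('rim',len(r),r[:,2].mean(),cv2.minAreaRect(r[:,:2].astype(np.float32)))
    sel=w[w[:,2]>.085]; print('all white',cv2.minAreaRect(sel[:,:2].astype(np.float32)))
    top=o[o[:,2]>np.percentile(o[:,2],99)-.006]; print('edge',len(top),top.mean(0),cv2.minAreaRect(top[:,:2].astype(np.float32)))
E
```

```text
px205,245 [0.504 0.243 0.078]
top blue z med 0.07479634548608508 rect ((0.5064279437065125, 0.23843078315258026), (0.14948298037052155, 0.1687619686126709), 11.820189476013184)
orange 703 z [0.1205 0.1522 0.1712]
ctr [0.5178439  0.2454467  0.15042064] sv [0.03311339 0.0159994  0.00123792] 
 [[-0.773  0.634 -0.004]
 [ 0.068  0.089  0.994]
 [-0.631 -0.768  0.112]]
extents [[-0.057, -0.0312, -0.0042], [0.057, 0.0213, 0.0023]]
white z [0.1147 0.1175 0.1201 0.1215]
rim 196 0.11770977073782976 ((0.4987930655479431, 0.22276939451694489), (0.05148278549313545, 0.11556606739759445), 50.39767074584961)
all white ((0.4987930655479431, 0.22276939451694489), (0.05148278549313545, 0.11556606739759445), 50.39767074584961)
edge 198 [0.51984612 0.24723058 0.16853464] ((0.5193821787834167, 0.2481052577495575), (0.0065796952694654465, 0.1137775182723999), 50.623313903808594)
side blue z med 0.07433050607379625 rect ((0.5076904892921448, 0.2338736206293106), (0.1493721455335617, 0.16823239624500275), 12.184130668640137)
orange 625 z [0.1208 0.1458 0.1682]
ctr [0.52057083 0.24157818 0.14522151] sv [0.03166037 0.01344222 0.00210694] 
 [[ 0.771 -0.637  0.012]
 [ 0.027  0.052  0.998]
 [ 0.636  0.769 -0.057]]
extents [[-0.0555, -0.0257, -0.0051], [0.0538, 0.0231, 0.005]]
white z [0.1111 0.1169 0.157  0.169 ]
rim 251 0.12069199876654625 ((0.5029403567314148, 0.2229476273059845), (0.07135162502527237, 0.11766862869262695), 52.70861053466797)
all white ((0.5029403567314148, 0.2229476273059845), (0.07135162502527237, 0.11766862869262695), 52.70861053466797)
edge 79 [0.51961993 0.24359098 0.1653967 ] ((0.5209836959838867, 0.2422097772359848), (0.00759639497846365, 0.1099865585565567), 52.191097259521484)
```

Request:
apply_moves:
  linear:
    - [-0.2,-0.08,0]
    - [-0.4,-0.16,0]
    - [-0.6,-0.24,0]
    - [-0.8,-0.32,0]
    - [-1,-0.4,0]
  delta_rot:
    - [0,0,0.03]
    - [0,0,0.06]
    - [0,0,0.09]
    - [0,0,0.116]
    - [0,0,0.116]
  gripper: -1
  force: 40

```text
clock: 0.52
position: [0.3453, 0.4818, 0.2314]
tool_rot: [3.142, 0.0, 2.443]
force: [-0.1, -0.2, -0.4]
grip_width: 0.0252
finger_force: 0.0
```

```bash
cat > g.py <<'E'
import sys
from h import *
from scipy.spatial.transform import Rotation as Ro
C=np.array([.4995,.2215]);YAW=.881; u=np.array([np.cos(YAW),np.sin(YAW)])
def rel(bx,by,z):  # box frame x,y offset from centre, world z -> shift shares in tool axes
    s=monitor.observe(); R=Ro.from_euler('xyz',s['tool_rot']).as_matrix()
    t=np.r_[C+bx*u+by*np.array([-u[1],u[0]]),z]
    return (R.T@(t-np.array(s['position']))/.1).round(3)
if __name__=='__main__':
    s=monitor.observe(); print(s['clock'],np.round(s['position'],4),np.round(s['tool_rot'],3),s['grip_width'],np.round(s['force'],1))
    a=list(map(float,sys.argv[1:]))
    for k in range(0,len(a),3): print(a[k:k+3],rel(*a[k:k+3]))
E
python3 g.py .071 0 .2 .071 0 .157
```

```text
0.5167 [0.3453 0.4818 0.2314] [3.142 0.    2.443] 0.02523838340346035 [-0.1 -0.2 -0.4]
[0.071, 0.0, 0.2] [-2.849 -0.292  0.315]
[0.071, 0.0, 0.157] [-2.849 -0.292  0.745]
```

Request:
apply_moves:
  linear:
    - [-0.2,-0.02,0]
    - [-0.4,-0.05,0]
    - [-0.6,-0.07,0]
    - [-0.8,-0.1,0]
    - [-1,-0.1,0]
  delta_rot:
    - [0,0,0]
    - [0,0,0]
    - [0,0,0]
    - [0,0,0]
    - [0,0,0]

```text
clock: 0.93
position: [0.4157, 0.41, 0.2315]
tool_rot: [-3.141, 0.0, 2.447]
force: [-0.2, -0.5, 0.3]
grip_width: -0.0003
finger_force: 0.0
```

Request:
apply_moves:
  linear:
    - [-0.2,-0.02,0]
    - [-0.4,-0.05,0]
    - [-0.6,-0.07,0]
    - [-0.8,-0.1,0]
    - [-1,-0.1,0]
  delta_rot:
    - [0,0,0]
    - [0,0,0]
    - [0,0,0]
    - [0,0,0]
    - [0,0,0]

```text
clock: 1.35
position: [0.4861, 0.3384, 0.2315]
tool_rot: [-3.141, 0.0, 2.447]
force: [-0.2, 0.2, -0.1]
grip_width: -0.0002
finger_force: 0.0
```

Request:
apply_moves:
  linear:
    - [-0.2,0,0]
    - [-0.4,0,0]
    - [-0.6,0,0]
    - [-0.8,0,0]
    - [-0.8,0,0]
  delta_rot:
    - [0,0,0]
    - [0,0,0]
    - [0,0,0]
    - [0,0,0]
    - [0,0,0]

```text
clock: 1.77
position: [0.5499, 0.2849, 0.2313]
tool_rot: [-3.141, 0.002, 2.443]
force: [0.5, -0.4, 0.7]
grip_width: 0.0
finger_force: 0.0
```

```bash
python3 g.py .071 0 .2 .071 0 .157
python3 - <<'E'
from m import *
c=np.array([.4995,.2215])
s=monitor.observe();p,d=optics.grab_frame('wrist');cv2.imwrite('pics/w1.png',p[...,::-1]);i=optics.camera_info('wrist');print({k:np.round(v,4).tolist() for k,v in i.items()})
E
```

```text
1.7667 [0.5499 0.2849 0.2313] [-3.141e+00  2.000e-03  2.443e+00] 3.951238820906304e-06 [ 0.5 -0.4  0.7]
[0.071, 0.0, 0.2] [-0.015 -0.099  0.314]
[0.071, 0.0, 0.157] [-0.014 -0.099  0.744]
{'fx': 371.6483, 'fy': 371.6483, 'cx': 320.6161, 'cy': 239.709, 'T_tool_cam': [[0.0007, -0.9606, -0.2781, 0.0692], [1.0, 0.0011, -0.0012, -0.0005], [0.0014, -0.2781, 0.9606, -0.1418], [0.0, 0.0, 0.0, 1.0]]}
```

View pics/w1.png

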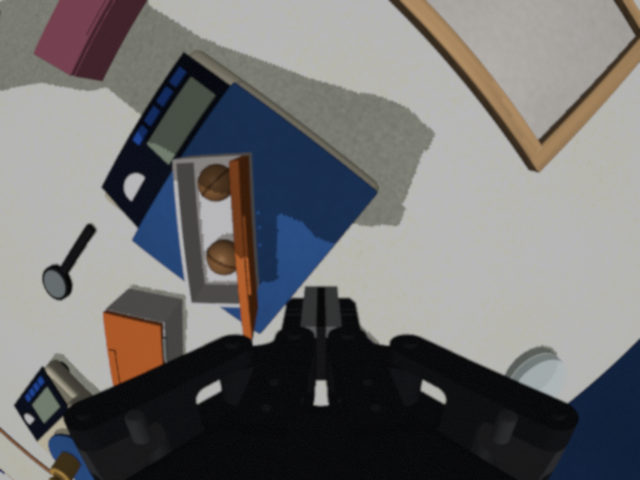

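The wrist view shows the open box with rim corners near (175,160), (252,153), (193,302), the lid's free edge along (237,160)–(247,335), and the shut fingertips at (320,290). I'll check the box pose against these rays.

```bash
cat >> h.py <<'E'
from scipy.spatial.transform import Rotation as Ro
def wray(px,z,s):
    i=optics.camera_info('wrist'); q=(np.array(px,float)-[i['cx'],i['cy']])/i['fx']; th=np.linalg.norm(q)
    r=np.r_[np.sin(th)*q/th,np.cos(th)]; T=np.array(i['T_tool_cam']); R=Ro.from_euler('xyz',s['tool_rot']).as_matrix()
    o=R@T[:3,3]+np.array(s['position']); v=R@T[:3,:3]@r; return o+v*(z-o[2])/v[2]
E
python3 - <<'E'
from h import *
from g import C,u
s=monitor.observe()
for px,z in [((175,160),.117),((252,153),.117),((193,303),.117),((257,303),.117),((236,158),.169),((248,338),.169)]:
    w=wray(px,z,s)[:2]; d=w-C; print(px,w.round(4),'box',(d@u).round(4),(d@np.array([-u[1],u[0]])).round(4))
E
```

```text
(175, 160) [0.4383 0.2406] box -0.0242 0.0593
(252, 153) [0.4733 0.2864] box 0.0334 0.0615
(193, 303) [0.5267 0.1711] box -0.0216 -0.0531
(257, 303) [0.5592 0.2126] box 0.0311 -0.0517
(236, 158) [0.4738 0.2868] box 0.034 0.0614
(248, 338) [0.5607 0.2143] box 0.0334 -0.0518
```

```bash
sed -i 's/C=np.array(\[.4995,.2215\])/C=np.array([.499,.225])/' g.py; python3 g.py .071 0 .159 .0465 0 .159 .031 0 .158 .019 0 .1536 .009 0 .1457 .002 0 .135 -.0015 0 .123
```

```text
1.8167 [0.5484 0.2867 0.2313] [-3.141e+00  1.000e-03  2.444e+00] -0.0002096756646251848 [-0.8  0.2  0.2]
[0.071, 0.0, 0.159] [-0.012 -0.08   0.723]
[0.0465, 0.0, 0.159] [-0.013 -0.325  0.723]
[0.031, 0.0, 0.158] [-0.015 -0.48   0.733]
[0.019, 0.0, 0.1536] [-0.015 -0.6    0.777]
[0.009, 0.0, 0.1457] [-0.016 -0.699  0.856]
[0.002, 0.0, 0.135] [-0.017 -0.769  0.963]
[-0.0015, 0.0, 0.123] [-0.017 -0.804  1.083]
```

Request:
apply_moves:
  linear:
    - [0,-0.05,0.2]
    - [0,-0.06,0.4]
    - [0,-0.06,0.6]
    - [0,-0.07,0.72]
    - [0,-0.07,0.72]
  delta_rot:
    - [0,0,0.003]
    - [0,0,0.003]
    - [0,0,0.003]
    - [0,0,0.003]
    - [0,0,0.003]

```text
clock: 2.23
position: [0.5407, 0.2835, 0.157]
tool_rot: [-3.138, -0.001, 2.443]
force: [0.2, -0.7, -0.3]
grip_width: 0.0001
finger_force: 0.0
```

Request:
apply_moves:
  linear:
    - [0,-0.06,0]
    - [0,-0.12,0]
    - [0,-0.18,0]
    - [0,-0.24,0]
    - [0,-0.29,0]
  delta_rot:
    - [0,0,0]
    - [0,0,0]
    - [0,0,0]
    - [0,0,0]
    - [0,0,0]

```text
clock: 2.65
position: [0.5232, 0.2619, 0.16]
tool_rot: [3.141, 0.0, 2.444]
force: [0.9, 1.1, 1.0]
grip_width: 0.0001
finger_force: 0.5
```

```bash
python3 g.py .031 0 .158 .019 0 .1536 .009 0 .1457 .002 0 .135 -.0015 0 .123
```

```text
2.65 [0.5232 0.2619 0.16  ] [3.141 0.    2.444] 0.00010478459158230004 [0.9 1.1 1. ]
[0.031, 0.0, 0.158] [-0.05  -0.128  0.02 ]
[0.019, 0.0, 0.1536] [-0.051 -0.248  0.064]
[0.009, 0.0, 0.1457] [-0.051 -0.349  0.143]
[0.002, 0.0, 0.135] [-0.052 -0.419  0.25 ]
[-0.0015, 0.0, 0.123] [-0.052 -0.454  0.37 ]
```

Request:
apply_moves:
  linear:
    - [0,-0.06,0.01]
    - [0,-0.12,0.02]
    - [0,-0.18,0.04]
    - [0,-0.24,0.06]
    - [0,-0.3,0.1]
  delta_rot:
    - [0,0,0]
    - [0,0,0]
    - [0,0,0]
    - [0,0,0]
    - [0,0,0]

```text
clock: 3.07
position: [0.5039, 0.2391, 0.1493]
tool_rot: [3.141, 0.0, 2.445]
force: [0.2, 0.5, 0.3]
grip_width: -0.0002
finger_force: 0.3
```

```bash
python3 g.py .009 0 .1457 .002 0 .135 -.0015 0 .123
python3 - <<'E'
from h import *
a,_=optics.grab_frame('wrist'); b,_=optics.grab_frame('side')
cv2.imwrite('pics/p2.png',np.hstack([cv2.resize(a,(400,300)),cv2.resize(b[100:260,170:384],(400,300))])[...,::-1])
E
```

```text
3.0667 [0.5039 0.2391 0.1493] [3.141 0.    2.445] -0.00018446647296509563 [0.2 0.5 0.3]
[0.009, 0.0, 0.1457] [-0.053 -0.05   0.036]
[0.002, 0.0, 0.135] [-0.053 -0.12   0.143]
[-0.0015, 0.0, 0.123] [-0.053 -0.155  0.263]
```

View pics/p2.png

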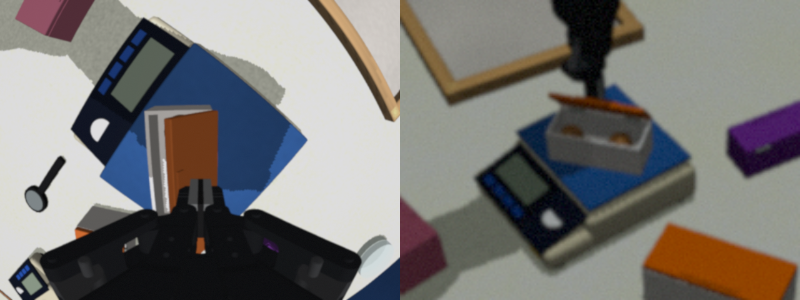

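The lid is swinging down, about half shut (side crop at (595,103)), and the box is undisturbed. I'll continue along the arc.

Request:
apply_moves:
  linear:
    - [0,-0.04,0.03]
    - [0,-0.08,0.07]
    - [0,-0.11,0.11]
    - [0,-0.13,0.15]
    - [0,-0.15,0.18]
  delta_rot:
    - [0,0,0]
    - [0,0,0]
    - [0,0,0]
    - [0,0,0]
    - [0,0,0]

```text
clock: 3.58
position: [0.4943, 0.2278, 0.1307]
tool_rot: [-3.141, -0.0, 2.444]
force: [0.6, 0.4, 0.3]
grip_width: -0.0001
finger_force: 0.2
```

Request:
apply_moves:
  linear:
    - [0,-0.01,0.02]
    - [0,-0.02,0.04]
    - [0,-0.03,0.06]
    - [0,-0.04,0.08]
    - [0,-0.04,0.08]
  delta_rot:
    - [0,0,0]
    - [0,0,0]
    - [0,0,0]
    - [0,0,0]
    - [0,0,0]

```text
clock: 4.0
position: [0.492, 0.225, 0.1232]
tool_rot: [3.141, 0.0, 2.445]
force: [0.3, 0.7, 0.1]
grip_width: 0.0
finger_force: 0.0
```

```bash
python3 g.py -.006 0 .123
```

```text
4.0 [0.492  0.225  0.1232] [3.141 0.    2.445] 6.494908092493538e-06 [0.3 0.7 0.1]
[-0.006, 0.0, 0.123] [-0.054 -0.015  0.002]
```

Request:
apply_moves:
  linear:
    - [0,-0.02,0]
    - [0,-0.04,0.005]
    - [0,-0.06,0.01]
    - [0,-0.06,0.015]
    - [0,-0.06,0.015]
  delta_rot:
    - [0,0,0]
    - [0,0,0]
    - [0,0,0]
    - [0,0,0]
    - [0,0,0]

```text
clock: 4.42
position: [0.4896, 0.222, 0.1231]
tool_rot: [3.137, 0.001, 2.445]
force: [3.1, 6.7, 13.0]
grip_width: 0.0001
finger_force: 6.3
```

Request:
apply_moves:
  linear:
    - [0,0,-0.1]
    - [0,0.05,-0.3]
    - [0,0.06,-0.5]
    - [0,0.06,-0.7]
    - [0,0.06,-0.7]
  delta_rot:
    - [0,0,0]
    - [0,0,0]
    - [0,0,0]
    - [0,0,0]
    - [0,0,0]
  gripper: 1

```text
clock: 4.83
position: [0.4931, 0.2253, 0.1955]
tool_rot: [3.138, 0.002, 2.444]
force: [-0.4, 0.2, 0.5]
grip_width: 0.0603
finger_force: 0.0
```

```bash
python3 g.py 0 0 .2
python3 - <<'E'
from m import *
s=monitor.observe();a,_=optics.grab_frame('wrist')
cv2.imwrite('pics/w3.png',a[...,::-1])
for n in('top','side'):
    p,d=optics.grab_frame(n); W,m=pts(n,p,d,np.array([.499,.225]),.1); o=W[m['orange']]; print(n,len(o),np.percentile(o[:,2],[5,50,95]).round(4),cv2.minAreaRect(o[abs(o[:,2]-np.median(o[:,2]))<.008][:,:2].astype(np.float32)))
    cv2.imwrite(f'pics/{n}3.png',cv2.resize((p[100:260,170:384] if n=='side' else p[190:330,120:300]),(640,480))[...,::-1])
E
```

```text
4.8333 [0.4931 0.2253 0.1955] [3.138e+00 2.000e-03 2.444e+00] 0.06028503016446112 [-0.4  0.2  0.5]
[0.0, 0.0, 0.2] [-0.047  0.036 -0.045]
top 1000 [0.1209 0.1237 0.1272] ((0.49840906262397766, 0.2223442941904068), (0.05056827515363693, 0.11553482711315155), 50.96219253540039)
side 532 [0.1196 0.1234 0.3496] ((0.4994775950908661, 0.21847857534885406), (0.05134041979908943, 0.11556068062782288), 50.38301086425781)
```

View pics/w3.png

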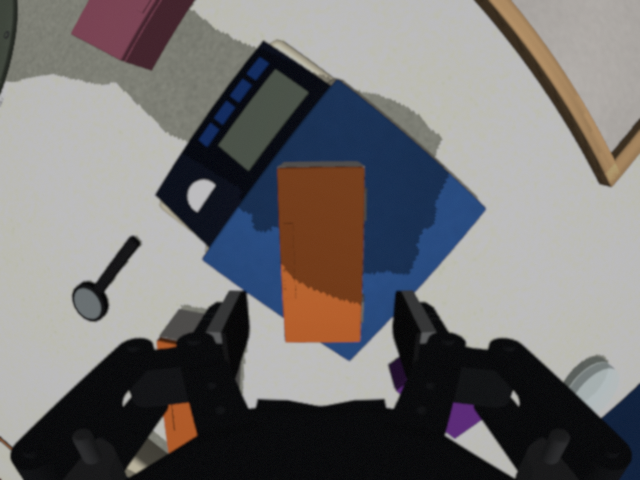

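View pics/side3.png

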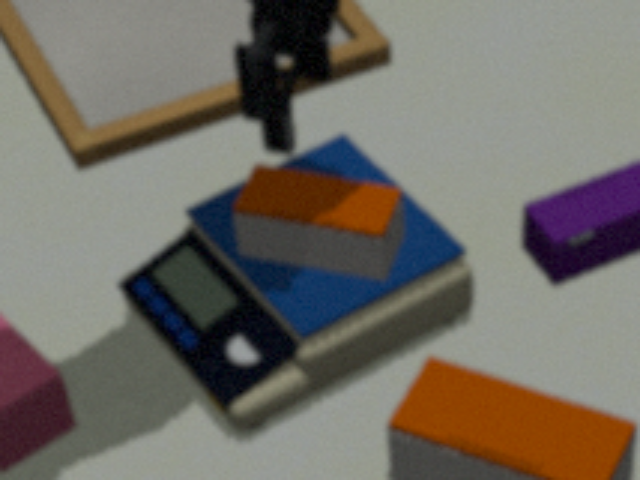

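The lid is flat shut. In the wrist view its top face has corners (278,167), (364,166), (286,342), (361,342), between the open fingers.

```bash
python3 - <<'E'
from h import *
s=monitor.observe(); P=np.array([wray(p,.123,s)[:2] for p in[(278,167),(364,166),(361,342),(286,342)]]); print(P.round(4),P.mean(0))
x=(P[1]+P[2]-P[0]-P[3]); print('yaw',np.arctan2(x[1],x[0]),np.linalg.norm(x)/2); y=P[0]+P[1]-P[2]-P[3]; print('yaw y',np.arctan2(-y[0],y[1]),np.linalg.norm(y)/2)
R=Ro.from_euler('xyz',s['tool_rot']).as_matrix(); print(s['tool_rot'],s['position'])
for c in (P.mean(0),[.4985,.2225]): print((R.T@(np.r_[c,.081]-s['position'])/.1).round(3))
E
```

```text
[[0.4363 0.2384]
 [0.4672 0.2762]
 [0.556  0.2047]
 [0.5241 0.1667]] [0.49590265 0.22149789]
yaw 0.8800804411522638 0.04920577510841073
yaw y 0.889426848712317 0.11369952741910021
[-3.14124873e+00 -5.92391442e-05  2.44446158e+00] [0.49165555 0.22471336 0.19173893]
[-0.053  0.003  1.107]
[-0.067  0.027  1.107]
```

Request:
apply_moves:
  linear:
    - [-0.03,0,0]
    - [-0.055,0.01,0]
    - [-0.055,0.01,0.1]
    - [-0.055,0.01,0.25]
    - [-0.055,0.01,0.4]
  delta_rot:
    - [0,0,-0.004]
    - [0,0,-0.004]
    - [0,0,-0.004]
    - [0,0,-0.004]
    - [0,0,-0.004]

```text
clock: 5.4
position: [0.4968, 0.222, 0.1504]
tool_rot: [-3.141, -0.0, 2.453]
force: [-0.3, -0.4, -0.2]
grip_width: 0.0854
finger_force: 0.0
```

Request:
apply_moves:
  linear:
    - [0,0,0.15]
    - [0,0,0.3]
    - [0,0,0.45]
    - [0,0,0.6]
    - [0,0,0.6]
  delta_rot:
    - [0,0,0]
    - [0,0,0]
    - [0,0,0]
    - [0,0,0]
    - [0,0,0]

```text
clock: 5.82
position: [0.4953, 0.2213, 0.0884]
tool_rot: [-3.137, -0.002, 2.453]
force: [-0.8, 0.5, -0.9]
grip_width: 0.0854
finger_force: 0.0
```

```bash
python3 - <<'E'
from h import *
s=monitor.observe(); print(s['tool_rot'],s['position'],s['grip_width'],s['force'])
R=Ro.from_euler('xyz',s['tool_rot']).as_matrix(); print((R.T@(np.r_[.4965,.2215,.081]-s['position'])/.1).round(3))
E
```

```text
[-3.13723493e+00 -1.64497362e-03  2.45287160e+00] [0.49526805 0.22132843 0.08844774] 0.08536615541072763 [-0.75606436  0.45396939 -0.88796134]
[-0.009  0.009  0.074]
```

Request:
apply_moves:
  linear:
    - [0,0,0.03]
    - [0,0,0.06]
    - [0,0,0.06]
    - [0,0,0.06]
    - [0,0,0.06]
  delta_rot:
    - [0,0,0]
    - [0,0,0]
    - [0,0,0]
    - [0,0,0]
    - [0,0,0]

```text
clock: 6.23
position: [0.4971, 0.2224, 0.0863]
tool_rot: [3.141, 0.0, 2.453]
force: [-0.3, 0.1, 0.0]
grip_width: 0.0856
finger_force: 0.0
```

Request:
apply_moves:
  linear:
    - [0,0,0]
    - [0,0,0]
    - [0,0,0]
    - [0,0,0]
    - [0,0,0]
  delta_rot:
    - [0,0,0]
    - [0,0,0]
    - [0,0,0]
    - [0,0,0]
    - [0,0,0]
  gripper: -1
  force: 50

```text
clock: 6.65
position: [0.497, 0.2223, 0.0862]
tool_rot: [3.141, 0.0, 2.453]
force: [-1.2, -0.8, 6.8]
grip_width: 0.0512
finger_force: 52.8
```

Request:
apply_moves:
  linear:
    - [0,0,0]
    - [0,0,0]
    - [0,0,0]
    - [0,0,0]
    - [0,0,0]
  delta_rot:
    - [0,0,0]
    - [0,0,0]
    - [0,0,0]
    - [0,0,0]
    - [0,0,0]

```text
clock: 7.07
position: [0.497, 0.2223, 0.0862]
tool_rot: [3.141, 0.0, 2.453]
force: [-1.4, -0.5, 6.8]
grip_width: 0.0515
finger_force: 52.8
```

Request:
apply_moves:
  linear:
    - [0,0,-0.02]
    - [0,0,-0.05]
    - [0,0,-0.1]
    - [0,0,-0.15]
    - [0,0,-0.2]
  delta_rot:
    - [0,0,0]
    - [0,0,0]
    - [0,0,0]
    - [0,0,0]
    - [0,0,0]

```text
clock: 7.48
position: [0.4969, 0.2222, 0.1064]
tool_rot: [3.142, 0.0, 2.453]
force: [0.1, 0.2, -2.9]
grip_width: 0.0509
finger_force: 52.6
```

Request:
apply_moves:
  linear:
    - [0,0,-0.08]
    - [0,0,-0.16]
    - [0,0,-0.24]
    - [0,0,-0.32]
    - [0,0,-0.4]
  delta_rot:
    - [0,0,0]
    - [0,0,0]
    - [0,0,0]
    - [0,0,0]
    - [0,0,0]

```text
clock: 7.9
position: [0.4969, 0.2222, 0.1468]
tool_rot: [3.141, 0.0, 2.453]
force: [-0.5, 0.9, -2.6]
grip_width: 0.0515
finger_force: 52.6
```

Request:
apply_moves:
  linear:
    - [0,0,-0.08]
    - [0,0,-0.16]
    - [0,0,-0.24]
    - [0,0,-0.32]
    - [0,0,-0.4]
  delta_rot:
    - [0,0,0]
    - [0,0,0]
    - [0,0,0]
    - [0,0,0]
    - [0,0,0]

```text
clock: 8.32
position: [0.4968, 0.2222, 0.1866]
tool_rot: [-3.142, 0.0, 2.453]
force: [-0.1, 0.3, -1.9]
grip_width: 0.0514
finger_force: 52.6
```

Request:
apply_moves:
  linear:
    - [0,0,-0.02]
    - [0,0,-0.02]
    - [0,0,-0.02]
    - [0,0,-0.02]
    - [0,0,-0.02]
  delta_rot:
    - [0,0,0]
    - [0,0,0]
    - [0,0,0]
    - [0,0,0]
    - [0,0,0]

```text
clock: 8.73
position: [0.4966, 0.2221, 0.1873]
tool_rot: [-3.141, -0.0, 2.453]
force: [0.1, 0.6, -1.8]
grip_width: 0.0514
finger_force: 52.6
```

```bash
python3 - <<'E'
from h import *
s=monitor.observe(); print(s['tool_rot'],s['position'],s['grip_width'],s['force'],s['moment'])
a,_=optics.grab_frame('wrist'); b,d=optics.grab_frame('side')
W=cloud('side',d); hsv=cv2.cvtColor(b,cv2.COLOR_RGB2HSV)
near=(np.hypot(W[...,0]-.497,W[...,1]-.222)<.08)&(W[...,2]>.15)&(W[...,2]<.24)
o=W[near&(hsv[...,0]<14)&(hsv[...,1]>170)]
if len(o)>20:
    A=np.c_[o[:,:2]-o[:,:2].mean(0),np.ones(len(o))]; print('lid',len(o),np.percentile(o[:,2],[5,50,95]),'slopes',np.linalg.lstsq(A,o[:,2],rcond=None)[0])
w=W[near&(hsv[...,1]<60)&(hsv[...,2]>60)]; print('white',len(w),np.percentile(w[:,2],[1,5,50,95]) if len(w) else '')
cv2.imwrite('pics/p4.png',np.hstack([cv2.resize(a,(400,300)),cv2.resize(b[60:260,150:417],(400,300))])[...,::-1])
E
```

```text
[-3.14077739e+00 -2.75607816e-04  2.45283513e+00] [0.49662646 0.22209567 0.18733525] 0.051386291277621295 [ 0.08214734  0.5739231  -1.78448609] [-0.01190926 -0.00740566  0.00579526]
lid 327 [0.22108416 0.22419492 0.22711624] slopes [-0.01113989 -0.01180528  0.22420482]
white 718 [0.17627787 0.17803381 0.19593442 0.2149989 ]
```

View pics/p4.png

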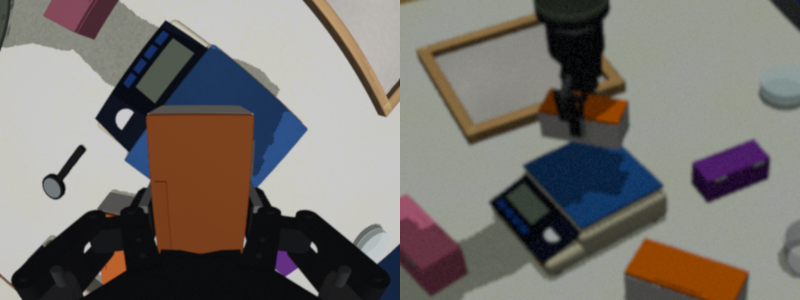

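The box is held level with its lid shut, about 10 cm above the empty pan. The lid top is at 0.224 m and the slope is about 0.01.

Request:
apply_moves:
  linear:
    - [0,0,0]
    - [0,0,0]
    - [0,0,0]
    - [0,0,0]
    - [0,0,0]
  delta_rot:
    - [0,0,0]
    - [0,0,0]
    - [0,0,0]
    - [0,0,0]
    - [0,0,0]

```text
clock: 9.25
position: [0.4968, 0.2222, 0.1878]
tool_rot: [-3.142, -0.0, 2.453]
force: [0.3, 0.3, -2.3]
grip_width: 0.0511
finger_force: 52.6
```

```bash
python3 -c "
from workcell import workorder
print(workorder.job_done())"
```

```text
the job is handed in; nothing more can be done
None
```

The job is handed in: the lid was shut while the box stood on the pan, and the arm now holds the closed box level about 10 cm above that balance; the walnuts were inside when the lid closed, and the tub, magnifier and brass weight were not touched.

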